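# Set the tester's isolator, then throw its interlocked selector

### The job

Put the tablet tester's drive deck into run: swing the isolator crank (the one that carries the slotted plate) anticlockwise by its knob until its plate bears firmly on the stop post, then swing the selector crank anticlockwise until its pin is fully home at the bottom of the plate's slot, and let go. Feel for the stops and do not force anything against them or against the interlock, and leave everything else on the bench where it is.

Things in the scene. Friction and masses are not known exactly. Their poses are not given: they have to be found in the camera images.
- deck: Fixed low white housing, 290 x 420 x 50 mm (x, y, z), two steel cranks on its flat top (50 mm above the table). Origin at table level, midway between the upright crank axes; +y runs from the selector's axis to the isolator's, 170 mm apart; +x is away from the robot; it reaches from x = -130 to +160 mm.
- isolator: Isolator crank, on the deck's +y side. Origin on its axis at the deck's top, z up. Steel arm (16 mm wide, 25 to 35 mm above the deck's top) along its own direction 80 degrees from +x to +y, to an upright black knob. Underneath it carries a dark slotted plate (55 mm radius, 8 to 22 mm above the deck's top). Friction 0.1 N m (1.5 N at the knob), stays where left; anticlockwise from above sets it.
- isolator_axis (a point): Isolator's axis at the deck's top. The plate is clamped to the shaft up to 0.28 rad either way from nominal, differently at each start and not given, so the set position is found by feel: plate on stop post with the arm at 134 to 166 degrees from the deck's +x to +y, 0.69 to 1.6 rad from the start. The pin enters the slot only with the plate on the stop or within roughly 0.1 rad of it.
- isolator_knob (a point): Centre of the top face of the isolator's knob: upright round black plastic cylinder, 18 mm diameter, 43 mm tall (35 to 78 mm above the deck's top), 65 mm from the axis, fixed to the arm. It can be pinched from above.
- stop: Fixed upright steel stop post, 12 mm diameter, 24 mm tall, 45 mm from the isolator's axis, origin at its foot; the crank's arm passes above it. Rigid. The isolator's plate may bear on it with at most 30 N (about 20 N at the knob); 5 to 10 N at the knob is plenty.
- selector: Selector crank, on the deck's -y side. Origin on its axis at the deck's top, z up. Steel arm (16 mm wide, 25 to 35 mm above the deck's top) along its own direction 185 degrees from +x to +y, to an upright black knob; a thin 164 mm tail along its own direction 43.5 degrees, with a 12 mm pin pointing down at its end. Friction 0.08 N m (1.2 N at the knob), stays where left.
- selector_axis (a point): Selector's axis at the deck's top. Turned anticlockwise from above, the pin meets the plate's rim 0.33 to 0.55 rad from the start and is blocked unless the isolator is set; if set, it goes 0.2 rad further into the 16 mm wide slot until it bottoms, rigidly. The pin may press on the plate with at most 10 N (about 25 N at the knob).
- selector_knob (a point): Centre of the top face of the selector's knob: upright round black plastic cylinder, 14 mm diameter, 43 mm tall (35 to 78 mm above the deck's top), 65 mm from the axis. It can be pinched from above.
- selector_pin (a point): Lower end of the selector's pin, on the pin's centre line. Its level distance from the isolator's axis is 61 mm when blocked at the plate's rim and 27 mm when fully home at the bottom of the slot.
- sample_cup: Small white plastic cup, 36 mm wide, 28 mm tall, standing on the deck near its robot-side edge between the cranks. Origin at its underside. Leave alone.
- weight: Brass check weight, 24 mm wide, 25 mm tall, standing on the deck's far +y corner. Origin at its underside. Leave alone.
- reagent: Amber bottle, 60 mm wide, 140 mm tall, on the bench. Origin at its underside. Leave alone.
- beaker: Glass beaker, 70 mm wide, 90 mm tall, on the bench. Origin at its underside. Leave alone.
- spatula: Lab spatula lying on the bench. Leave alone.
- tablet_jar: White jar, 54 mm wide, 75 mm tall, on the bench. Origin at its underside. Leave alone.
- dish: White shallow dish, 90 mm wide, 18 mm tall, on the bench. Origin at its underside. Leave alone.

How it is judged:
By the outcome, as a careful person would: the job done as asked, in the order asked, and still so for the second after the job is handed in, with the robot touching nothing.
It also fails if it takes over 72 s, if anything falls off the work surface, if the arm or the gripper's body presses on something with over 40 N, if the wrist force passes 120 N, or if a joint passes its speed limit or range.

### The arm

A 6-joint arm with a two-finger parallel gripper is mounted at the origin on the work surface. World frame = base frame: x ahead of the robot, y to its left, z up, the work surface at z = 0. Lengths are in m, angles in rad, forces in N, time in s.
With the tool pointing down it reaches from about 0.25 to 0.8 m from the base axis. Payload 8.5 kg.
Tool frame: the origin (TCP) lies at the very end of the fingers, on their centre line; the grasp point (between the pads) lies 19 mm behind it; z points along the fingers, y is the line along which they close (so a half turn about z gives the same grasp; the last joint's range is limited). The gripper opens to 85 mm and grips with 20 to 120 N. Pads are 22 mm wide; open, the fingers measure 114 mm over their backs; the gripper's body (76 mm by 85 mm) begins 54 mm behind the grasp point. The pads swing forward as they close: fully open they stand 13 mm farther back than shut.
Start: joints at [-1.199, 0.238, -0.013, 1.319, 0, 1.571], TCP at [0.191, -0.489, 0.231] pointing down, gripper open.
Joint ranges: [-2.66, 2.66], [-1.03, 1.9], [-1.14, 1.46], [-1.82, 2.27], [-1.45, 1.34], [-3.14, 3.14]. Speed limits (rad/s): [2.22, 2.22, 2.79, 3.14, 3.14, 3.14].

### API

Orientations are given as a unit quaternion [x, y, z, w].
In Python, from bench import arm gives the robot as it stands. The module is installed in compiled form; this text tells all that it offers. Calls block until the motion is done:
- arm.move_pose(position, orientation): joint-space move of the TCP to a pose.
- arm.line_to(position, orientation=None, v=0.15): straight line of the TCP; orientation=None keeps the orientation; v is the mean speed in m/s.
- arm.movej(angles): joint-space move.
- arm.move_gripper(opening): finger opening in m; the grip force is fixed at half the most; returns when the fingers have stopped.
- arm.dwell(seconds).
- arm.ik(position, orientation): joint angles nearest the present ones, or None.
- arm.state(): the state.
- arm.snapshot(name): name is "scene" or "top" or "wrist"; returns (picture, depth): 384x512x3 uint8, red, green, blue; 384x512 float32, m along the optical axis (not along the pixel's ray), 0 where there is no reading.
- arm.camera_info(name): a dict with "vfov" (degrees; the focal length in pixels is half the picture's height over the tangent of half this angle, whatever the lens; pixels are square), "cx", "cy" (the principal point, pixels), "position" and "orientation" of the camera in the world. Camera axes: x right, y up, looking along -z (the intrinsics and any distortion apply to the point x, -y, -z); pixel columns grow to the right and rows downward; lengths in m; the calibration is good to about 2 mm. A picture is of the moment at which its call begins: read the wrist's pose just before it. camera_info takes no time and is no camera call; for the wrist camera it gives the pose at the moment of the call.
A pose or a line that the arm cannot do raises arm.Unreachable and nothing moves.
- arm.hand_in(): hands the job in; it is judged then, once.
The state is a dict: "clock": time; "joint_positions": joint angles; "dq": joint speeds; "joint_efforts": joint torques, N m; "tool_pos": TCP position; "eef_rot": TCP orientation; "force": force on the tool from outside, world axes, zero at the start; "torque": the same for the moment, N m; "finger_gap": finger opening in m; "grip_force": force on a finger pad.
Only numpy, scipy, OpenCV 4.12 (cv2) and the standard library are available. Lean on these libraries where they do the work, as an engineer would, in place of code of your own. Each camera call takes 0.05 s, during which the arm holds its last target. There are 200 camera calls.

## Working session

There is one attempt and no reset: what is moved stays moved. The work goes in short steps, each a Python script; the robot and the scene stay as the last script left them, time stands still between calls to the robot, and variables do not carry over. Pictures are saved under pics/ and viewed, at most 10 in all, crops included, and the job is handed in when it is done.

```bash
mkdir -p pics; python3 - <<'E'
from bench import arm
import cv2,numpy as np
for n in("top","scene"):
    im,d=arm.snapshot(n); cv2.imwrite(f"pics/{n}0.png",im[...,::-1]); np.save(f"pics/{n}0.npy",d); print(n,arm.camera_info(n))
s=arm.state();print(s)
E
```

```text
top {'vfov': 56.082746825332066, 'cx': 254.1589752078802, 'cy': 197.63319615605243, 'position': array([ 0.40961739, -0.03071569,  1.09903183]), 'orientation': array([-0.04869844,  0.02707473,  0.70634751, -0.70566891])}
scene {'vfov': 49.934786715052816, 'cx': 250.35016568864978, 'cy': 193.91541017221434, 'position': array([1.2969368 , 0.26712311, 0.86257612]), 'orientation': array([0.23328915, 0.3260719 , 0.74538943, 0.53258603])}
{'clock': 0.1, 'joint_positions': array([-1.19900677e+00,  2.38740243e-01, -1.41988190e-02,  1.31921166e+00,
       -8.88077457e-06,  1.57077118e+00]), 'dq': array([-8.49844659e-04, -1.96542157e-03,  2.52061307e-03,  5.52154565e-05,
        5.44147974e-04, -4.80183484e-04]), 'joint_efforts': array([ 1.04208448e-04, -5.39721823e+01,  3.46999133e+01,  1.34363340e-02,
        1.03813406e-05,  4.13348843e-06]), 'tool_pos': array([ 0.19057817, -0.4887655 ,  0.23072048]), 'eef_rot': array([ 9.82768716e-01,  1.84838288e-01, -1.29519286e-04, -6.64711566e-04]), 'force': array([ 0.77685486, -0.7314865 , -0.44719765]), 'torque': array([-0.00468332,  0.00778432, -0.01847189]), 'grip_force': 0.0, 'finger_gap': 0.08512643348474666}
```

View pics/top0.png

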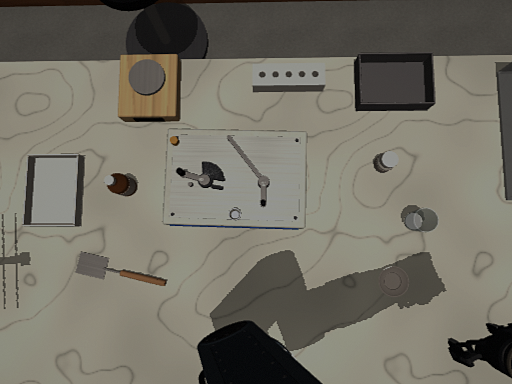

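View pics/scene0.png

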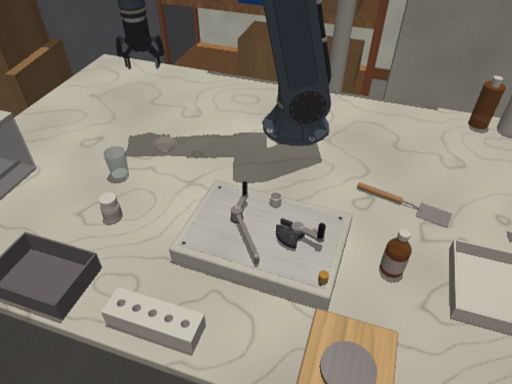

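Top view shows the deck spanning (163..307, 129..228). The isolator hub is near (206,181) with its knob near (180,172). The selector hub is near (264,182), its knob near (263,203), and its pin end near (229,138). Next I'll convert these to world positions and fit the knobs.

```bash
cat > h.py <<'E'
from bench import arm
import cv2,numpy as np
from scipy.spatial.transform import Rotation as R
def ray(c,px,z):
    f=192/np.tan(np.radians(c['vfov']/2)); u,v=px
    d=R.from_quat(c['orientation']).apply([(u-c['cx'])/f,-(v-c['cy'])/f,-1]); p=c['position']
    return p+d*(z-p[2])/d[2]
def proj(c,P):
    f=192/np.tan(np.radians(c['vfov']/2)); q=R.from_quat(c['orientation']).inv().apply(np.array(P)-c['position'])
    return np.array([c['cx']-f*q[0]/q[2], c['cy']+f*q[1]/q[2]])
E
python3 - <<'E'
from h import *
c=arm.camera_info("top")
for n,px,z in[("isoAx",(206,181),.09),("isoKnob",(180,172),.128),("selAx",(264,182),.09),("selKnob",(263,203),.128),("pin",(230,138),.085),("c1",(167,129),.05),("c2",(306,132),.05),("c3",(304,227),.05),("c4",(163,225),.05),("cup",(235,214),.078),("stop",(191,184),.074)]: print(n,ray(c,px,z).round(3))
im=cv2.imread("pics/top0.png")[120:235,155:315]
cv2.imwrite("pics/crop.png",cv2.resize(im,None,fx=5,fy=5,interpolation=cv2.INTER_CUBIC))
E
```

```text
isoAx [0.566 0.137 0.09 ]
isoKnob [0.586 0.203 0.128]
selAx [ 0.563 -0.028  0.09 ]
selKnob [ 0.5   -0.025  0.128]
pin [0.692 0.07  0.085]
c1 [0.731 0.264 0.05 ]
c2 [ 0.718 -0.153  0.05 ]
c3 [ 0.437 -0.143  0.05 ]
c4 [0.443 0.268 0.05 ]
cup [0.473 0.055 0.078]
stop [0.56  0.183 0.074]
```

View pics/crop.png

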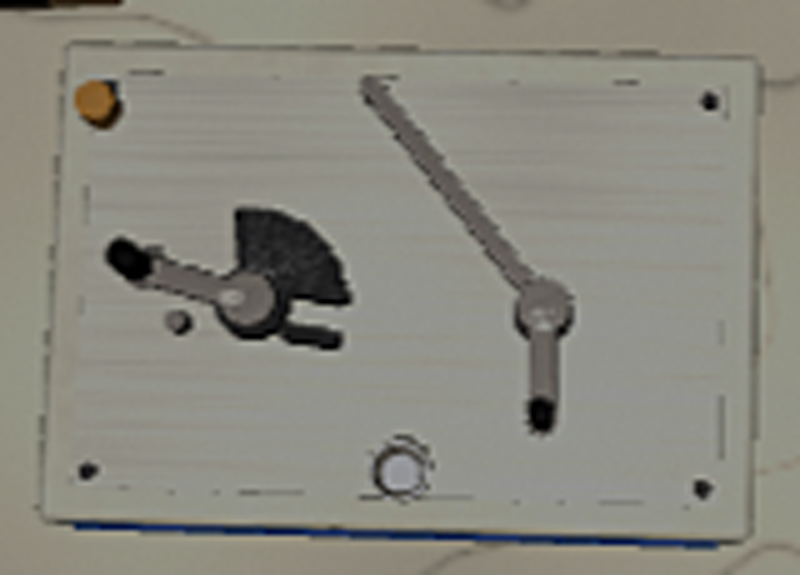

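The crop gives these full-frame pixels: isolator knob top about (179,170), selector knob top about (263,204), stop post about (191,184), pin end about (228,137). Next is a closer wrist look.

```bash
cat >> h.py <<'E'
def quat(a):  # tool down, closing axis y at world angle a
    y=np.array([np.cos(a),np.sin(a),0]); z=np.array([0,0,-1.]); x=np.cross(y,z)
    return R.from_matrix(np.c_[x,y,z]).as_quat()
E
python3 - <<'E'
from h import *
arm.move_pose([.50,.06,.36],quat(0.0))
arm.dwell(.3)
c=arm.camera_info("wrist");im,d=arm.snapshot("wrist");s=arm.state()
cv2.imwrite("pics/w1.png",im[...,::-1]);np.save("pics/w1.npy",d);np.save("pics/w1c.npy",c,allow_pickle=True)
print(c,s['clock'],s['tool_pos'],s['joint_positions'],s['force'])
E
```

```text
{'vfov': 68.85428509652347, 'cx': 253.21129257269115, 'cy': 192.64970270667527, 'position': array([0.49951502, 0.13714167, 0.50282346]), 'orientation': array([-1.53608580e-01,  4.54523814e-04, -4.47812258e-05,  9.88131669e-01])} 2.7417 [0.50004145 0.05971654 0.35995859] [ 1.18882416e-01  1.92707392e-01  2.52558526e-01  1.63070322e+00
 -3.63867306e-05  1.69023883e+00] [-0.90475628 -0.47557242 -0.59577015]
```

View pics/w1.png

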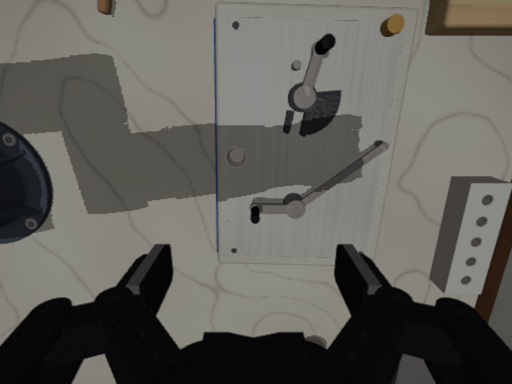

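Wrist view: isolator knob top near (327,42), hub (302,97), stop (296,66). Selector knob top near (255,216), hub (294,209), pin end (380,145).

```bash
python3 - <<'E'
from h import *
c=np.load("pics/w1c.npy",allow_pickle=True).item();d=np.load("pics/w1.npy")
f=192/np.tan(np.radians(c['vfov']/2))
v,u=np.mgrid[:384,:512]
P=np.stack([(u-c['cx'])/f*d,-(v-c['cy'])/f*d,-d],-1)
W=R.from_quat(c['orientation']).apply(P.reshape(-1,3)).reshape(P.shape)+c['position']
def blob(n,u0,v0,r,zlo,zhi):
    m=(W[...,2]>zlo)&(W[...,2]<zhi)&(abs(u-u0)<r)&(abs(v-v0)<r)
    w=W[m]; 
    if len(w): print(n,len(w),w.mean(0).round(4),np.ptp(w,axis=0).round(3), 'mid',((w.max(0)+w.min(0))/2).round(4), 'px',u[m].mean().round(1),v[m].mean().round(1))
blob("isoK",327,42,14,.12,.135)
blob("selK",255,216,14,.12,.135)
blob("isoH",302,97,16,.083,.1)
blob("selH",294,209,16,.083,.1)
blob("stop",296,66,7,.068,.08)
blob("tail",380,145,8,.07,.1)
blob("cup",236,156,14,.07,.09)
t=c
for n,px,z in[("isoK",(327,42),.128),("selK",(255,216),.128),("isoH",(302,97),.09),("selH",(294,209),.09),("pin",(381,145),.085),("c",(219,3),.05),("c",(217,261),.05),("c",(374,265),.05),("c",(419,12),.05),("stop",(296,65),.074)]: print(n,ray(t,px,z).round(4))
E
```

```text
isoK 210 [0.5884 0.2078 0.1275] [0.018 0.018 0.01 ] mid [0.5887 0.2084 0.1252] px 327.6 41.5
selK 79 [ 0.5017 -0.0213  0.1273] [0.012 0.013 0.009] mid [ 0.5017 -0.0225  0.1248] px 255.0 218.2
isoH 458 [0.572  0.1481 0.0851] [0.03  0.035 0.004] mid [0.5715 0.1482 0.0852] px 304.9 95.2
selH 364 [ 0.5624 -0.0231  0.0851] [0.042 0.032 0.004] mid [ 0.5609 -0.0239  0.0852] px 292.9 208.9
stop 63 [0.5601 0.1894 0.0738] [0.011 0.011 0.008] mid [0.5607 0.1894 0.0727] px 296.7 64.3
tail 124 [0.6907 0.0744 0.0804] [0.022 0.016 0.012] mid [0.6901 0.0749 0.0774] px 380.5 147.1
cup 171 [0.4722 0.0573 0.077 ] [0.034 0.034 0.01 ] mid [0.4727 0.0587 0.0752] px 235.6 158.0
isoK [0.5876 0.2072 0.128 ]
selK [ 0.5017 -0.0176  0.128 ]
isoH [0.5672 0.1456 0.09  ]
selH [ 0.5634 -0.0214  0.09  ]
pin [0.6888 0.0783 0.085 ]
c [0.4514 0.2707 0.05  ]
c [ 0.4324 -0.1391  0.05  ]
c [ 0.7223 -0.1474  0.05  ]
c [0.7324 0.2596 0.05  ]
stop [0.5592 0.1885 0.074 ]
```

```bash
cat >> h.py <<'E'
class Crank:
    def __init__(s,ax,knob,flip):
        s.ax=np.array(ax); r=np.array(knob)-s.ax; s.r=np.hypot(*r); s.th=np.arctan2(r[1],r[0]); s.flip=flip
    def pose(s,th,z):
        return np.r_[s.ax+s.r*np.array([np.cos(th),np.sin(th)]),z], quat(th+np.pi/2+s.flip*np.pi)
    def force(s,th,n=3):
        F=[]
        for _ in range(n): F.append(arm.state()['force']); arm.dwell(.02)
        F=np.mean(F,0); t=np.array([-np.sin(th),np.cos(th)]); e=np.array([np.cos(th),np.sin(th)])
        return np.array([F[:2]@t,F[:2]@e,F[2]])
    def step(s,th,z,v=.03):
        p,q=s.pose(th,z); arm.line_to(p,q,v=v)
iso=Crank([.568,.1455],[.5884,.2078],1)
sel=Crank([.5655,-.0245],[.5017,-.0215],0)
E
python3 - <<'E'
from h import *
for C in(iso,sel):
    print(C.r,np.degrees(C.th))
    for fl in(0,1):
        C.flip=fl; print(fl,[None if (j:=arm.ik(*C.pose(C.th+a,.094))) is None else j.round(2)[[0,3,4,5]] for a in(0,.6,1.2,1.6)])
E
```

```text
0.06555493879182564 71.86907802675888
0 [array([ 0.34,  1.08,  0.  , -0.91]), array([ 0.36,  1.04,  0.  , -1.49]), array([ 0.35,  1.01,  0.  , -2.11]), array([ 0.31,  0.99,  0.  , -2.54])]
1 [array([0.34, 1.08, 0.  , 2.23]), array([0.36, 1.04, 0.  , 1.65]), array([0.35, 1.01, 0.  , 1.03]), array([0.31, 0.99, 0.  , 0.6 ])]
0.06387049397022068 177.30782411049302
0 [array([-0.04,  0.97,  0.  , -3.14]), array([-0.11,  0.98,  0.  ,  2.48]), array([-0.15,  1.  ,  0.  ,  1.84]), array([-0.16,  1.03,  0.  ,  1.43])]
1 [array([-0.04,  0.97,  0.  ,  0.  ]), array([-0.11,  0.98,  0.  , -0.67]), array([-0.15,  1.  ,  0.  , -1.31]), array([-0.16,  1.03,  0.  , -1.71])]
```

```bash
sed -i 's/-.0215\],0)/-.0215],1)/' h.py; python3 - <<'E'
from h import *
C=iso
p,q=C.pose(C.th,.20); arm.move_pose(p,q); arm.move_gripper(.028); print(arm.state()['finger_gap'])
arm.line_to(C.pose(C.th,.094)[0],v=.1); arm.dwell(.2)
b=C.force(C.th,5); print(arm.state()['clock'],b)
for i in range(1,17):
    th=C.th+.04*i; C.step(th,.094,.04); f=C.force(th)
    print(i,th.round(3),f.round(2),round(arm.state()['clock'],2))
    if f[0]<-5 or abs(f[1])>10: break
E
```

```text
0.028186590888035285
5.75 [-0.35721681 -0.33859954 -0.07721932]
1 1.294 [-0.19 -0.07  0.16] 6.05
2 1.334 [0.14 0.13 0.21] 6.35
3 1.374 [-0.02 -0.03 -0.21] 6.65
4 1.414 [-0.12  0.06  0.04] 6.95
5 1.454 [-0.12  0.47  0.19] 7.25
6 1.494 [0.01 0.01 0.45] 7.55
7 1.534 [-0.35 -0.1   0.15] 7.85
8 1.574 [-0.15  0.16 -0.16] 8.15
9 1.614 [ 0.08 -0.18  0.18] 8.45
10 1.654 [ 0.17 -0.01 -0.17] 8.75
11 1.694 [-0.2  -0.17 -0.39] 9.05
12 1.734 [ 0.06 -0.44 -0.56] 9.35
13 1.774 [-0.12  0.17 -0.  ] 9.65
14 1.814 [-0.17  0.19 -0.03] 9.95
15 1.854 [ 0.03 -0.25  0.17] 10.25
16 1.894 [ 0.12  0.22 -0.22] 10.55
```

No friction force showed up, so I'll check whether the crank followed.

```bash
python3 - <<'E'
from h import *
im,d=arm.snapshot("top"); a=cv2.resize(im[130:230,155:315],None,fx=4,fy=4)
im,d=arm.snapshot("wrist"); b=cv2.resize(im[:,:],(533,400))
cv2.imwrite("pics/m1.png",np.vstack([a[...,::-1][:200*2,:],np.pad(b,((0,0),(0,107),(0,0)))[...,::-1]])[:, :][:800])
cv2.imwrite("pics/m1.png",cv2.resize(cv2.imread("pics/m1.png"),(480,600)))
E
```

```text
(no output)
```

View pics/m1.png

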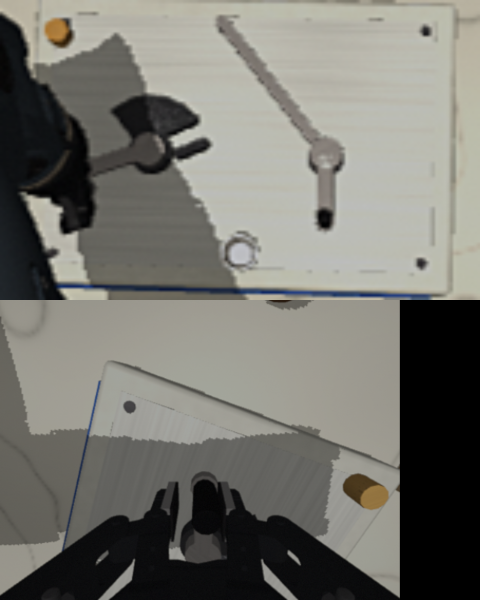

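The crank has followed: its arm now points left-down, and the knob sits between the fingers. I'll continue in small steps and feel for the stop.

```bash
python3 - <<'E'
from h import *
C=iso; th=C.th+.64; small=.02
L=[]
while th<3.0:
    th+=small; C.step(th,.094,.03); f=C.force(th,2); L.append((round(th,3),*f.round(1)))
    if f[0]<-2.5: small=.006
    if f[0]<-7 or abs(f[1])>12: break
print(*L[::6],'--',*L[-8:],arm.state()['clock'],arm.state()['tool_pos'])
E
```

```text
(np.float64(1.914), np.float64(-0.7), np.float64(-0.1), np.float64(-0.6)) (np.float64(2.034), np.float64(-0.4), np.float64(-0.2), np.float64(-0.0)) (np.float64(2.154), np.float64(-1.3), np.float64(-1.0), np.float64(0.2)) (np.float64(2.274), np.float64(-0.6), np.float64(-1.0), np.float64(0.6)) (np.float64(2.394), np.float64(-0.4), np.float64(-0.7), np.float64(-0.5)) (np.float64(2.514), np.float64(-1.3), np.float64(-0.0), np.float64(-0.0)) (np.float64(2.634), np.float64(-0.6), np.float64(-0.3), np.float64(0.0)) (np.float64(2.754), np.float64(-0.6), np.float64(-0.4), np.float64(0.6)) (np.float64(2.832), np.float64(-8.3), np.float64(-1.9), np.float64(-3.9)) -- (np.float64(2.734), np.float64(-0.2), np.float64(-1.0), np.float64(0.1)) (np.float64(2.754), np.float64(-0.6), np.float64(-0.4), np.float64(0.6)) (np.float64(2.774), np.float64(-0.9), np.float64(-0.5), np.float64(0.5)) (np.float64(2.794), np.float64(-0.3), np.float64(-0.2), np.float64(0.4)) (np.float64(2.814), np.float64(-4.3), np.float64(-0.9), np.float64(-1.6)) (np.float64(2.82), np.float64(-6.0), np.float64(-1.4), np.float64(-2.5)) (np.float64(2.826), np.float64(-6.5), np.float64(-1.7), np.float64(-3.6)) (np.float64(2.832), np.float64(-8.3), np.float64(-1.9), np.float64(-3.9)) 24.5333 [0.50628697 0.16649682 0.09407735]
```

The stop was felt at 2.81 rad and pressed to about 8 N. I'll release and move to the selector.

```bash
python3 - <<'E'
from h import *
C=iso; C.step(2.832-.075,.094,.03); print(C.force(2.76))
p=C.pose(2.832-.075,.2)[0]; arm.line_to(p,v=.15)
S=sel; p,q=S.pose(S.th-.03,.2); arm.move_pose(p,q); arm.move_gripper(.026)
im,d=arm.snapshot("top"); cv2.imwrite("pics/t2.png",cv2.resize(im[110:240,150:310],None,fx=4,fy=4)[...,::-1])
arm.line_to(S.pose(S.th-.03,.094)[0],v=.1); arm.dwell(.1); th=S.th-.03
print(S.force(th),arm.state()['clock'])
L=[]
for i in range(10):
    th+=.025; S.step(th,.094,.03); f=S.force(th,2); L.append((float(th.round(3)),*f.round(1).tolist()))
    if f[0]<-4 or abs(f[1])>10: break
print(L,arm.state()['clock'])
im,d=arm.snapshot("top"); cv2.imwrite("pics/t3.png",cv2.resize(im[110:240,150:310],None,fx=4,fy=4)[...,::-1])
E
```

```text
[-0.17503035 -0.11407372  0.04125982]
[-0.13846167  0.13865203  0.04208039] 28.1667
[(3.09, -0.1, 0.6, -0.2), (3.115, -0.1, 0.0, -0.1), (3.14, -0.3, 0.1, 0.5), (3.165, 0.1, -0.4, 0.4), (3.19, 0.3, -0.2, -0.1), (3.215, -0.2, -0.2, 0.3), (3.24, 0.1, 0.0, -0.2), (3.265, -0.6, -0.5, -0.1), (3.29, -0.0, 0.0, -0.0), (3.315, -0.3, -0.3, 0.7)] 31.0
```

View pics/t3.png

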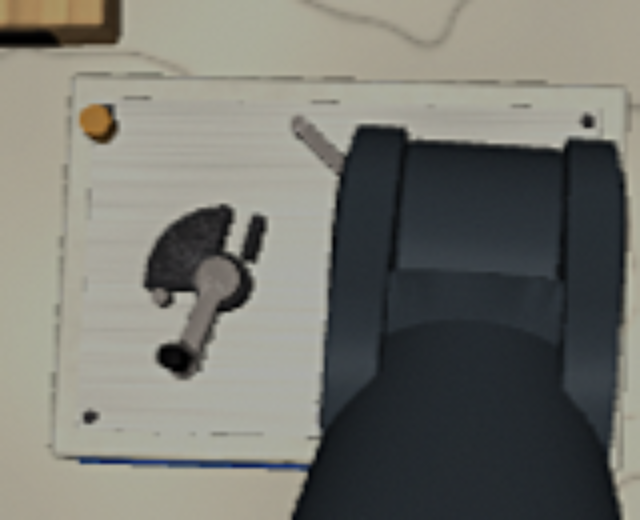

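The plate rests on the stop and the slot faces the pin's path. I'll continue the selector.

```bash
python3 - <<'E'
from h import *
S=sel; th=S.th-.03+.25; small=.02
L=[]
while th<4.05:
    th+=small; S.step(th,.094,.03); f=S.force(th,2); L.append((float(th.round(3)),*f.round(1).tolist()))
    if f[0]<-2.5: small=.006
    if f[0]<-6 or abs(f[1])>10: break
print(L,arm.state()['clock'])
im,d=arm.snapshot("top"); cv2.imwrite("pics/t4.png",cv2.resize(im[110:240,150:310],None,fx=4,fy=4)[...,::-1])
E
```

```text
[(3.335, -0.4, 0.0, 0.2), (3.355, -0.5, 0.5, 0.2), (3.375, -0.5, 0.2, -0.2), (3.395, -0.4, -0.3, -0.1), (3.415, -0.6, -0.5, -0.3), (3.435, 0.0, -0.4, 0.2), (3.455, -0.6, -0.4, -0.4), (3.475, 0.1, -0.1, 0.2), (3.495, -0.7, -0.5, 0.2), (3.515, -0.9, -0.2, 0.5), (3.535, -1.3, 0.1, 0.2), (3.555, -0.4, 0.1, 0.5), (3.575, 0.0, 0.1, 0.6), (3.595, -0.7, -0.1, -0.4), (3.615, 0.1, 0.0, 0.3), (3.635, -0.5, -0.2, -0.1), (3.655, 0.1, -0.2, 0.4), (3.675, -0.5, 0.0, -0.1), (3.695, -0.7, 0.3, 0.1), (3.715, 0.3, 0.6, 0.0), (3.735, -0.7, -0.2, 0.7), (3.755, -0.6, 0.7, 0.3), (3.775, 0.3, 1.0, 1.0), (3.795, -0.3, 0.5, -0.7), (3.815, -0.6, 0.5, -0.2), (3.835, -0.9, 0.7, 0.0), (3.855, -0.2, 0.4, 0.0), (3.875, -0.2, 0.4, 0.0), (3.895, -0.9, 0.6, 0.6), (3.915, -0.9, 0.6, -1.0), (3.935, -0.4, 0.6, 0.2), (3.955, -0.8, 0.4, -0.9), (3.975, -5.0, -1.8, 2.0), (3.981, -5.9, -1.9, 2.0), (3.987, -7.6, -2.2, 3.6)] 40.9667
```

View pics/t4.png

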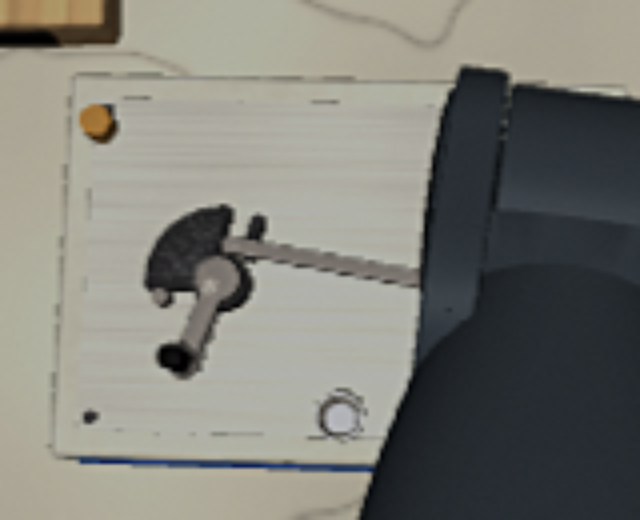

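The pin is in the slot and bottomed at about 7.6 N. I'll release, lift and measure the pin's distance.

```bash
python3 - <<'E'
from h import *
S=sel; th=3.987-.09; S.step(th,.094,.03); print(S.force(th))
arm.line_to(S.pose(th,.22)[0],v=.15); arm.move_pose([.50,.06,.36],quat(0.)); arm.dwell(.2)
c=arm.camera_info("wrist");im,d=arm.snapshot("wrist");cv2.imwrite("pics/w2.png",cv2.resize(im[:280,200:440],None,fx=2.1,fy=2.1)[...,::-1])
np.save("pics/w2.npy",d)
f=192/np.tan(np.radians(c['vfov']/2)); v,u=np.mgrid[:384,:512]
W=R.from_quat(c['orientation']).apply(np.stack([(u-c['cx'])/f*d,-(v-c['cy'])/f*d,-d],-1).reshape(-1,3)).reshape(384,512,3)+c['position']
w=W.reshape(-1,3)
k=w[(w[:,2]>.12)&(w[:,2]<.132)&(w[:,0]>.42)&(w[:,0]<.7)]
for lo,hi in((.1,.25),(-.15,.05)):
    a=k[(k[:,1]>lo)&(k[:,1]<hi)]; print("knob",len(a),a.mean(0).round(4),np.ptp(a,axis=0).round(3))
t=w[(w[:,2]>.076)&(w[:,2]<.09)&(w[:,0]>.585)&(w[:,0]<.63)&(w[:,1]>0)&(w[:,1]<.16)]
e=t[t[:,1]>t[:,1].max()-.012]; print("tail",t[:,1].max(),e.mean(0),len(t))
print(arm.state()['clock'])
E
```

```text
[ 0.22476333  0.19415836 -0.27827084]
knob 177 [0.5113 0.1703 0.1278] [0.018 0.017 0.01 ]
knob 78 [ 0.5175 -0.0645  0.127 ] [0.014 0.013 0.009]
tail 0.15273919673071384 [0.59194005 0.14397296 0.08226541] 420
44.85
```

View pics/w2.png

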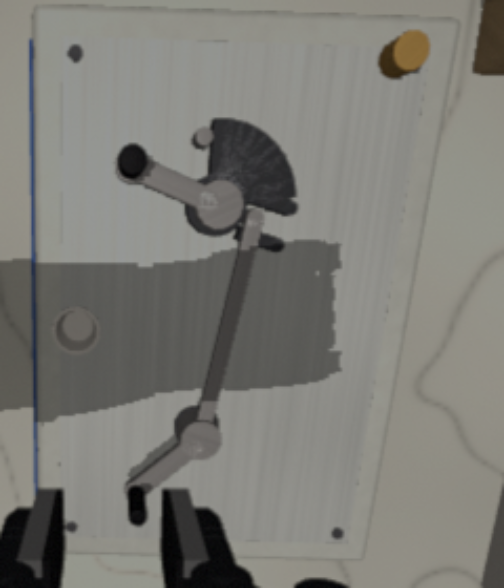

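The view shows the plate on the stop at crop (203,137) and the pin end next to the isolator hub at (255,216). From the knob fits, the pin is about 27–28 mm from the isolator axis, so it is home. The cup and weight haven't moved.

```bash
python3 -c "
from bench import arm
print(arm.hand_in())"
```

```text
the job is handed in; nothing more can be done
None
```

The drive deck is in run and handed in at about 45 s: I pressed the isolator plate onto its stop post with about 8 N at the knob, then swung the selector until its pin bottomed at about 7.6 N, measured 27–28 mm from the isolator's axis (27 mm is fully home), and let go with the robot clear and nothing else moved on the deck.

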